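Tip the contrary boards over in the studio rack

TASK

In the wooden rack the small painted boards (the paint is dry) should all lean the same way, towards the rack's one tall end board, so that their painted sides show. Push the tops of the boards that lean the other way, so that each tips over in its own groove and comes to rest leaning fully towards the end board; do not lift any board. Leave the boards that already lean that way, and everything else on the rack and table, as they are.

Things in the scene. Friction and masses are not known exactly. Their poses are not given: they have to be found in the camera images.
- rack: Wooden rack fixed to the table. Deck 160 mm (x) by 540 mm (y, -260 to +280), top 18 mm above the table. Four grooves along its x at y = -202.5, -67.5, 67.5, 202.5 mm, each 23 mm wide between battens 12 mm thick, 150 long, 45 high above the deck. A board stands on edge in each, leaning on a batten. Origin on the table under its middle, z up, y to the end board.
- end_board (a point): Middle of the top edge of the rack's one tall end board, at y = +273 mm in the rack's frame; the board is 160 mm wide, 14 mm thick and its top is 95 mm above the table. The rack's other end is open. A leaning painted board that is pushed at its top past upright and on until it stops slides its foot across the groove and stays leaning the other way.
- board_a: Wooden painted board, 130 mm wide (x, along the groove), 12 thick (y, to the end-board side; paint on -y), 150 high (z); 0.1 to 0.25 kg, loose. In any groove, leaning 0.25 rad either way: z axis tipped to the rack's +y is towards the end board. Origin mid width and thickness, 23 mm above its foot, 127 mm below its top edge; leaning either way it is over the groove's middle, 42 mm above the table.
- board_b: Wooden painted board, 140 mm wide (x, along the groove), 12 thick (y, to the end-board side; paint on -y), 160 high (z); 0.1 to 0.25 kg, loose. In any groove, leaning 0.25 rad either way: z axis tipped to the rack's +y is towards the end board. Origin mid width and thickness, 23 mm above its foot, 137 mm below its top edge; leaning either way it is over the groove's middle, 42 mm above the table.
- board_c: Wooden painted board, 120 mm wide (x, along the groove), 12 thick (y, to the end-board side; paint on -y), 145 high (z); 0.1 to 0.25 kg, loose. In any groove, leaning 0.25 rad either way: z axis tipped to the rack's +y is towards the end board. Origin mid width and thickness, 23 mm above its foot, 122 mm below its top edge; leaning either way it is over the groove's middle, 42 mm above the table.
- board_d: Wooden painted board, 145 mm wide (x, along the groove), 12 thick (y, to the end-board side; paint on -y), 155 high (z); 0.1 to 0.25 kg, loose. In any groove, leaning 0.25 rad either way: z axis tipped to the rack's +y is towards the end board. Origin mid width and thickness, 23 mm above its foot, 132 mm below its top edge; leaning either way it is over the groove's middle, 42 mm above the table.
- tin: A small closed aluminium tin, 44 mm across and 45 mm high, standing on the rack's deck between the two middle grooves; origin at the centre of its underside. A bystander.
- sanding_block: A cork sanding block, 60 x 35 x 25 mm, lying on the rack's deck between the last two grooves on the end-board side; origin at the centre of its underside. A bystander.
- mug: A white ceramic mug, 80 mm across, 90 mm high, on the table beyond the rack; origin at the centre of its underside. A bystander.
- bottle: A brown glass bottle, 60 mm across, 160 mm high, on the table beyond the rack; origin at the centre of its underside. A bystander.
- tape: A roll of masking tape lying flat on the rack's deck between the two grooves at the open end, 70 mm across, 20 mm high; origin at the centre of its underside. A bystander.
- knife: A 200 mm painter's spatula lying on the table beside the rack's open end, long axis along its x. A bystander.
- brush: A 200 mm paint brush lying on the table beside the rack's tall end board, long axis along its x. A bystander.

How it is judged:
By the outcome, as a careful person would: the job done as asked, in the order asked, and still so for the second after the job is handed in, with the robot touching nothing.
It also fails if it takes over 42 s, if anything falls off the work surface, if the arm or the gripper's body presses on something with over 40 N, if the wrist force passes 120 N, or if a joint passes its speed limit or range.

ROBOT

A 7-joint arm with a two-finger parallel gripper is mounted at the origin on the work surface. World frame = base frame: x ahead of the robot, y to its left, z up, the work surface at z = 0. Lengths are in mm, angles in rad, forces in N, time in s.
With the tool pointing down it reaches from about 425 to 875 mm from the base axis. Payload 4.7 kg.
Tool frame: the origin (TCP) lies on the centre line of the jaws, within the pads' length; the fingertips stand 8 mm ahead of it and the grasp point (between the pads) lies 11 mm behind it; z points along the fingers, y is the line along which they close (so a half turn about z gives the same grasp; the last joint's range is limited). The gripper opens to 85 mm and grips with 20 to 120 N. Pads are 22 mm wide; open, the fingers measure 114 mm over their backs; the gripper's body (76 mm by 85 mm) begins 54 mm behind the grasp point. The pads swing forward as they close: fully open they stand 13 mm farther back than shut.
Start: joints at [-1.117, 0.321, -0.07, 1.45, 0.023, 1.371, -0.057], TCP at [276.771, 588.151, 239.349] pointing down, gripper open.
Joint ranges: [-2.86, 2.86], [-0.3, 2.09], [-1.38, 1.24], [0.06, 2.45], [-1.56, 4.7], [0.09, 2.05], [-2.69, 2.69]. Speed limits (rad/s): [2.57, 2.57, 3.14, 3.14, 3.14, 3.14, 3.14].

INTERFACE

Orientations are given as [roll, pitch, yaw] about the fixed x, y, z axes, in that order (R = Rz(yaw) Ry(pitch) Rx(roll)).
In Python, from bench import telemetry, viewer, arm gives the robot as it stands.
- The arm moves only by the shell command python3 -m crank 'ROWS' [FORCE]. ROWS is JSON, a list of rows, each a list of 7 numbers: the shift along the world's x, y, z in mm, then the turn, a rotation vector about the world's x, y, z in rad, then the opening, from 0 (shut) to 1 (fully open). A call has 1 to 5 rows; each row is the pose to reach, as a shift and turn from the pose commanded when the call began; what a row does not reach only later rows make up. A row lasts 1/12 s, in which the tool goes at most 41.7 mm and 7.16 degrees, less where a joint would pass 70% of its speed; a pose out of reach is approached as far as the arm can. A call with a gripper value outside its range is refused whole. The fingers move at their own pace and stop on an object; FORCE is the grip in N (left out, the last holds). Time passes only in rows, so rows that repeat a pose let the fingers close. It gives the time, the measured TCP pose, the force, the opening and the grip force at its end, in the units of the state.
- telemetry.state(): the state, without advancing time (a new reading comes with each control period).
- viewer.get_image(name): name is "side" or "top"; returns a dict with "pixels" (400x640x3 uint8, red, green, blue), "fx", "fy", "cx", "cy" (pixels), "xyz" and "rotation" of the camera in the world. Camera axes: x right, y down, z forward; pixel columns grow to the right and rows downward; lengths in mm; the calibration is good to about 2 mm. A picture is of the moment at which its call begins. There is no depth.
- arm.sign_off(): hands the job in; it is judged then, once.
The state is a dict: "t": time; "q": joint angles; "qd": joint speeds; "joint_torque": joint torques, N m; "eef_pos": TCP position; "orientation": TCP orientation; "ft_force": force on the tool from outside, world axes, zero at the start; "wrist_torque": the same for the moment, N m; "opening": finger opening in mm; "grip_force": force on a finger pad.
Only numpy, scipy, OpenCV 4.12 (cv2) and the standard library are available. Lean on these libraries where they do the work, as an engineer would, in place of code of your own. Each camera call takes 0.05 s, during which the arm holds its last target. There are 200 camera calls.

## Working session

There is one attempt and no reset: what is moved stays moved. The work goes in short steps, Python scripts to look and compute and a shell command to move; the robot and the scene stay as the last step left them, time stands still between calls to the robot, and variables do not carry over. Pictures are saved under pics/ and viewed, at most 10 in all, crops included, and the job is handed in when it is done.

```bash
mkdir -p pics; python3 - <<'E'
from bench import telemetry, viewer
import cv2,numpy as np
np.set_printoptions(suppress=True,precision=3)
for n in("side","top"):
    d=viewer.get_image(n); cv2.imwrite(f"pics/{n}0.png",d["pixels"][:,:,::-1])
    print(n,d["fx"],d["fy"],d["cx"],d["cy"],d["xyz"],np.array(d["rotation"]).tolist())
print({k:np.round(v,3) for k,v in telemetry.state().items()})
E
```

```text
side 390.1500054610726 390.1500054610726 318.0996130310348 201.3810261150671 [ 248.307 -458.29   691.131] [-2.385677758306898, -0.007804143928766605, -0.6373932045076534]
top 471.6261489044598 471.6261489044598 319.6771102797358 194.58196325741278 [ 440.318   21.506 1082.602] [-2.9950707553222222, -0.024954502939556367, -1.5534403712765763]
{'t': np.float64(0.1), 'q': array([-1.117,  0.322, -0.07 ,  1.452,  0.023,  1.371, -0.057]), 'qd': array([-0.   ,  0.001,  0.001, -0.002,  0.   ,  0.001, -0.   ]), 'joint_torque': array([ -0.   , -49.488,  -0.384, -31.521,   0.013,   0.007,  -0.   ]), 'eef_pos': array([276.599, 587.685, 238.328]), 'orientation': array([-3.14 ,  0.   ,  2.702]), 'ft_force': array([-0.024, -0.341,  0.217]), 'wrist_torque': array([-0.015, -0.013,  0.014]), 'grip_force': np.float64(0.0), 'opening': np.float64(85.367)}
```

View pics/side0.png

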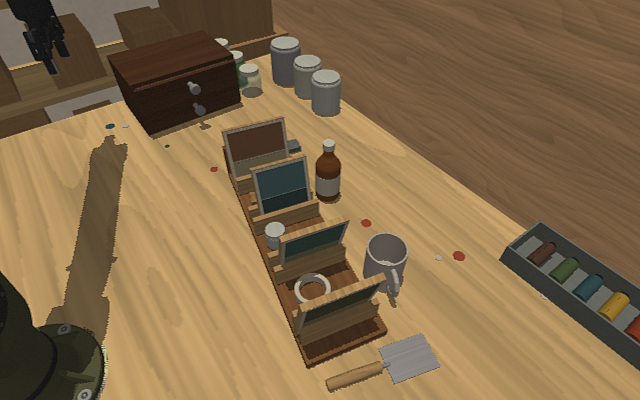

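View pics/top0.png

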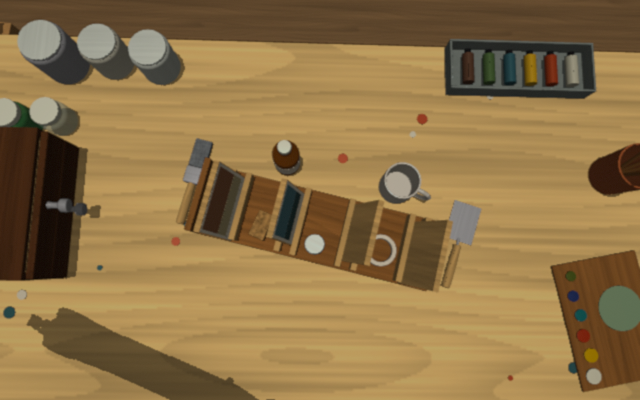

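The side view shows the open end near the camera, with the spatula at about (385,365), and the tall end board far away. In the top view the end board is on the left at about (200,195). The two left boards, near (220,200) and (288,212), show paint. The two right boards, near (360,232) and (425,253), show bare backs, so those two need tipping towards image-left. Next I'll measure the rack.

```bash
cat > h.py <<'E'
import numpy as np,cv2
from scipy.spatial.transform import Rotation as R
from bench import telemetry, viewer
np.set_printoptions(suppress=True,precision=1)
def ray(d,px,z):
    v=R.from_euler('xyz',d["rotation"]).apply([(px[0]-d["cx"])/d["fx"],(px[1]-d["cy"])/d["fy"],1.])
    c=np.array(d["xyz"]); return c+v*(z-c[2])/v[2]
def proj(d,P):
    p=R.from_euler('xyz',d["rotation"]).inv().apply(np.array(P,float)-d["xyz"])
    return np.array([d["fx"]*p[0]/p[2]+d["cx"],d["fy"]*p[1]/p[2]+d["cy"]])
E
python3 - <<'E'
from h import *
d=viewer.get_image("top")
im=d["pixels"][:,:,::-1][150:300,175:475]
cv2.imwrite("pics/crop.png",cv2.resize(im,(790,395),interpolation=cv2.INTER_CUBIC))
for p in [(437,291),(185,230),(450,220),(205,160)]: print(p,ray(d,p,18))
E
```

```text
(437, 291) [ 386.2 -267.7   18. ]
(185, 230) [511.3 298.2  18. ]
(450, 220) [ 545.6 -300.5   18. ]
(205, 160) [672.5 262.1  18. ]
```

View pics/crop.png

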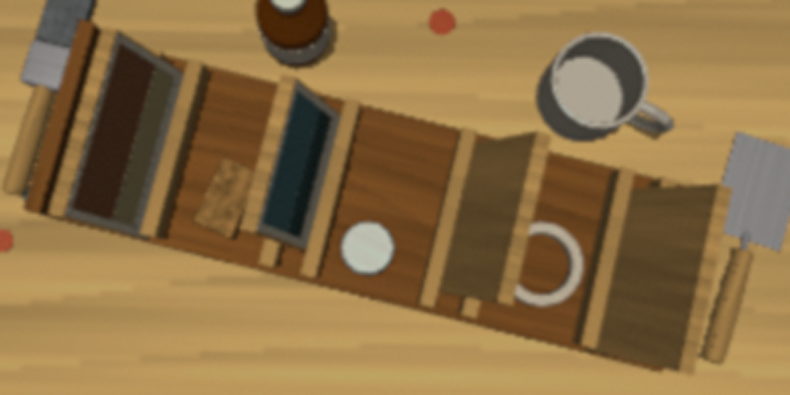

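The crop shows the end board at left (90,25)-(35,212), tape at (545,262) and tin at (367,247). The bare boards' top edges run about (540,133)-(508,303) and (722,185)-(690,372).

```bash
python3 - <<'E'
from h import *
d=viewer.get_image("top")
f=lambda x,y,z: ray(d,(175+x/2.633,150+y/2.633),z)
a,b=f(155,236,18),f(600,350,18); ey=(a-b)[:2]; ey/=np.linalg.norm(ey); ex=np.array([ey[1],-ey[0]])
yaw=np.arctan2(-ey[0],ey[1]); print("yaw edge",yaw)
e1,e2=f(93,23,95),f(35,212,95); print("endboard",e1,e2,np.linalg.norm(e1-e2),"yaw",np.arctan2((e1-e2)[1],(e1-e2)[0]))
o=((e1+e2)/2)[:2]-ey*275; print("origin",o)
loc=lambda p:np.array([(p[:2]-o)@ex,(p[:2]-o)@ey])
print("deck edge x (-80):",loc(a),loc(b))
for n,z,p,q in [("b1",170,(722,185),(690,372)),("b2",163,(541,135),(508,303)),("bat1R",63,(625,172),(590,347)),("bat2L",63,(465,133),(430,305)),("bat3R",63,(350,104),(310,275))]:
    P,Q=f(*p,z),f(*q,z); print(n,P,Q,np.linalg.norm(P-Q),loc(P),loc(Q))
for n,y,l in[("g1",-202.5,1),("g2",-67.5,1)]: print(n,o+y*ey)
print("ex",np.round(ex,3),"ey",np.round(ey,3))
E
```

```text
yaw edge -0.23084105383735676
endboard [658.7 233.5  95. ] [505.3 271.3  95. ] 158.07009504653078 yaw -0.24117843391556126
origin [519.1 -15.3]
deck edge x (-80): [-73.1 191.8] [ -73.1 -198.1]
b1 [ 530. -253.  170.] [ 393.4 -226.5  170. ] 139.1789204361112 [  65.  -228.9] [ -74.  -234.4]
b2 [ 565.6 -119.3  163. ] [440.6 -94.8 163. ] 127.3836885770372 [ 69.1 -90.6] [-58.2 -95.4]
bat1R [ 549.8 -204.5   63. ] [ 406.5 -174.3   63. ] 146.40462989831454 [  73.1 -177.1] [ -73.2 -180.5]
bat2L [579.6 -71.3  63. ] [438.  -43.9  63. ] 144.30667697530782 [ 71.8 -40.7] [-72.4 -46.4]
bat3R [602.   24.6  63. ] [460.4  54.2  63. ] 144.61110836493654 [71.6 57.8] [-73.   54.2]
g1 [ 472.7 -212.4]
g2 [503.6 -81. ]
ex [ 1.  -0.2] ey [0.2 1. ]
```

```bash
python3 -m crank '[[20,-34,2,0,0,-0.12,0],[40,-68,4,0,0,-0.24,0],[60,-102,6,0,0,-0.36,0],[80,-136,8,0,0,-0.48,0],[100,-170,10,0,0,-0.6,0]]' 30
python3 -m crank '[[17,-36,0,0,0,-0.12,0],[34,-72,0,0,0,-0.24,0],[51,-108,0,0,0,-0.36,0],[68,-144,0,0,0,-0.48,0],[85,-180,0,0,0,-0.6,0]]'
python3 -m crank '[[5,-39,0,0,0,-0.06,0],[10,-78,0,0,0,-0.1,0],[15,-117,0,0,0,-0.146,0],[20,-156,0,0,0,-0.146,0],[25,-195,0,0,0,-0.146,0]]'
python3 -m crank '[[0,-40,0,0,0,0,0],[0,-80,0,0,0,0,0],[0,-120,0,0,0,0,0],[0,-160,0,0,0,0,0],[0,-200,0,0,0,0,0]]'
```

```text
t: 0.62
eef_pos: [377.4, 416.3, 249.3]
orientation: [-3.142, 0.0, 2.096]
ft_force: [1.6, 0.3, 0.4]
opening: 25.7
grip_force: 0.0
t: 1.03
eef_pos: [462.2, 236.2, 249.4]
orientation: [3.141, -0.0, 1.496]
ft_force: [0.6, -0.2, 0.6]
opening: -0.1
grip_force: 0.0
t: 1.45
eef_pos: [486.6, 41.2, 249.4]
orientation: [3.141, -0.0, 1.356]
ft_force: [0.9, -1.3, 0.4]
opening: -0.1
grip_force: 0.0
t: 1.87
eef_pos: [486.3, -158.7, 249.5]
orientation: [3.141, -0.001, 1.356]
ft_force: [2.0, -0.1, 0.1]
opening: -0.0
grip_force: 0.0
```

```bash
python3 - <<'E'
from h import *
d=viewer.get_image("side"); im=d["pixels"][:,:,::-1].copy()
for z in(135,18):
    for dy in (-11,11):
        p=proj(d,(486.3+.22*dy,-158.7+.976*dy,z)); cv2.circle(im,tuple(int(round(v)) for v in p),1,(0,0,255),-1)
cv2.imwrite("pics/s1.png",cv2.resize(im[130:390,180:460],(646,600),interpolation=cv2.INTER_CUBIC))
E
```

```text
(no output)
```

View pics/s1.png

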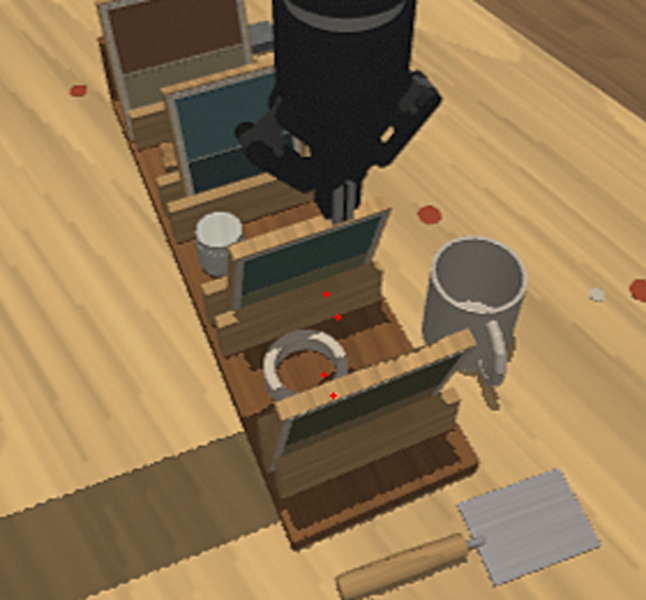

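The closed fingers (about (345,200) in the crop) hang between the two bare boards, and the planned tip point at about (330,305) is clear of both. I'll go down and push.

```bash
python3 -m crank '[[0,0,-22,0,0,0,0],[0,0,-44,0,0,0,0],[0,0,-66,0,0,0,0],[0,0,-88,0,0,0,0],[0,0,-106,0,0,0,0]]'
python3 -m crank '[[1,6,0,0,0,0,0],[3,12,0,0,0,0,0],[4,18,0,0,0,0,0],[5,24,0,0,0,0,0],[7,30,0,0,0,0,0]]'
python3 -m crank '[[1,5,0,0,0,0,0],[2,10,0,0,0,0,0],[3,15,0,0,0,0,0],[4,20,0,0,0,0,0],[5,25,0,0,0,0,0]]'
python3 -m crank '[[1,4,0,0,0,0,0],[2,8,0,0,0,0,0],[3,12,0,0,0,0,0],[3,16,0,0,0,0,0],[4,20,0,0,0,0,0]]'
```

```text
t: 2.33
eef_pos: [486.1, -156.4, 141.7]
orientation: [-3.14, -0.0, 1.356]
ft_force: [-0.5, 0.4, 0.4]
opening: 0.1
grip_force: 0.0
t: 2.75
eef_pos: [494.8, -125.9, 144.6]
orientation: [3.139, -0.001, 1.357]
ft_force: [-0.7, -0.1, 0.2]
opening: -0.4
grip_force: 0.0
t: 3.17
eef_pos: [498.9, -101.4, 143.4]
orientation: [3.141, 0.0, 1.356]
ft_force: [-0.0, -0.1, -1.1]
opening: 0.2
grip_force: 0.1
t: 3.58
eef_pos: [502.7, -81.8, 143.3]
orientation: [-3.141, 0.0, 1.356]
ft_force: [-1.5, -0.8, 1.3]
opening: -0.1
grip_force: 0.4
```

```bash
python3 -m crank '[[0,2,0,0,0,0,0],[1,4,0,0,0,0,0],[1,6,0,0,0,0,0],[2,8,0,0,0,0,0],[2,8,0,0,0,0,0]]'; python3 - <<'E'
from h import *
d=viewer.get_image("side"); im=d["pixels"][:,:,::-1].copy()
cv2.imwrite("pics/s2.png",cv2.resize(im[130:390,180:460],(646,600),interpolation=cv2.INTER_CUBIC))
E
```

```text
t: 4.0
eef_pos: [504.8, -73.3, 143.3]
orientation: [-3.141, -0.0, 1.356]
ft_force: [-0.2, -0.5, 1.1]
opening: -0.0
grip_force: 0.0
```

View pics/s2.png

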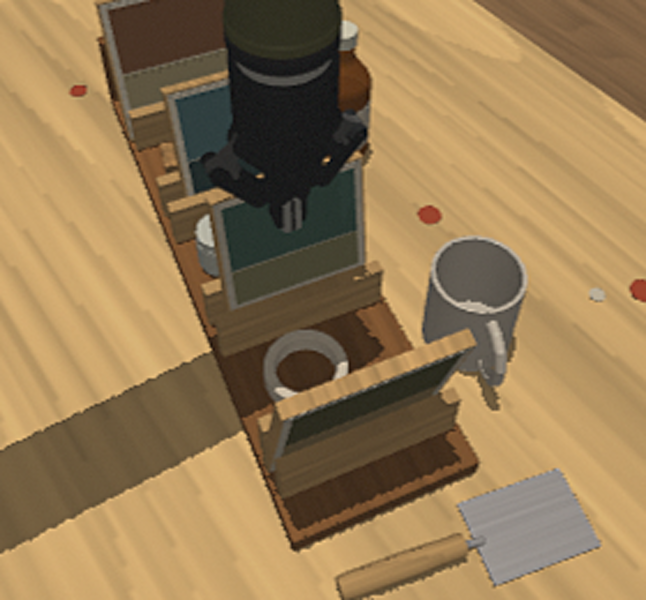

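Board 2 is past upright, with its painted face showing around (290,230). I'll push on gently until the force shows it has stopped.

```bash
python3 -m crank '[[0,1,0,0,0,0,0],[0,2,0,0,0,0,0],[1,3,0,0,0,0,0],[1,4,0,0,0,0,0],[1,4,0,0,0,0,0]]'; python3 -m crank '[[0,1,0,0,0,0,0],[0,2,0,0,0,0,0],[1,3,0,0,0,0,0],[1,4,0,0,0,0,0],[1,4,0,0,0,0,0]]'
```

```text
t: 4.47
eef_pos: [505.9, -69.6, 143.4]
orientation: [3.141, -0.0, 1.356]
ft_force: [-0.9, 0.3, -0.9]
opening: 0.2
grip_force: 0.1
t: 4.88
eef_pos: [506.7, -66.4, 143.3]
orientation: [3.141, 0.001, 1.356]
ft_force: [0.1, -2.0, -0.1]
opening: 0.1
grip_force: 1.0
```

```bash
python3 -m crank '[[0,1,0,0,0,0,0],[0,2,0,0,0,0,0],[1,3,0,0,0,0,0],[1,3,0,0,0,0,0]]'
```

```text
t: 5.22
eef_pos: [506.9, -65.8, 143.2]
orientation: [-3.141, 0.004, 1.354]
ft_force: [-2.9, -7.2, 1.1]
opening: 0.2
grip_force: 3.9
```

```bash
python3 - <<'E'
from h import *
print(telemetry.state()["ft_force"])
d=viewer.get_image("top")
cv2.imwrite("pics/t2.png",cv2.resize(d["pixels"][:,:,::-1][150:300,175:475],(790,395),interpolation=cv2.INTER_CUBIC))
E
```

```text
[-2.9 -7.2  1.1]
```

View pics/t2.png

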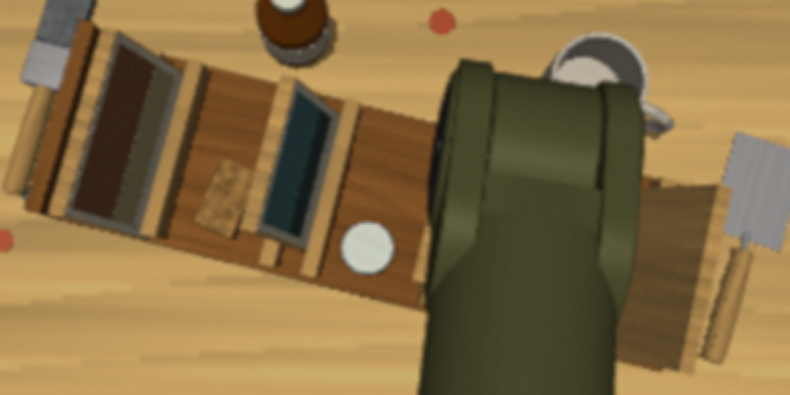

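The arm hides board 2 here, around (530,200). The force rose to 7 N as motion stopped, so it is against its batten. I'll retreat, rise and go behind board 1.

```bash
python3 -m crank '[[-1,-4,0,0,0,0,0],[-3,-14,0,0,0,0,0],[-5,-24,0,0,0,0,0],[-7,-34,0,0,0,0,0],[-9,-42,0,0,0,0,0]]'
python3 -m crank '[[0,0,22,0,0,0,0],[0,0,44,0,0,0,0],[0,0,66,0,0,0,0],[0,0,88,0,0,0,0],[0,0,105,0,0,0,0]]'
python3 -m crank '[[-8,-36,0,0,0,0,0],[-16,-72,0,0,0,0,0],[-24,-108,0,0,0,0,0],[-32,-144,0,0,0,0,0],[-39,-180,0,0,0,0,0]]'
python3 - <<'E'
from h import *
d=viewer.get_image("side"); im=d["pixels"][:,:,::-1].copy()
s=telemetry.state()["eef_pos"]
p=proj(d,(s[0],s[1],145)); cv2.circle(im,tuple(int(round(v)) for v in p),1,(0,0,255),-1)
cv2.imwrite("pics/s3.png",cv2.resize(im[130:390,180:460],(646,600),interpolation=cv2.INTER_CUBIC))
E
```

```text
t: 5.68
eef_pos: [498.6, -106.2, 143.5]
orientation: [3.141, -0.0, 1.355]
ft_force: [-0.2, -0.7, 0.2]
opening: -0.2
grip_force: 0.0
t: 6.1
eef_pos: [499.0, -105.6, 250.2]
orientation: [3.14, -0.001, 1.355]
ft_force: [0.5, 1.0, -0.6]
opening: 0.1
grip_force: 0.0
t: 6.52
eef_pos: [458.8, -286.9, 248.7]
orientation: [3.14, -0.001, 1.356]
ft_force: [0.8, -0.2, 0.5]
opening: -0.0
grip_force: 0.0
```

View pics/s3.png

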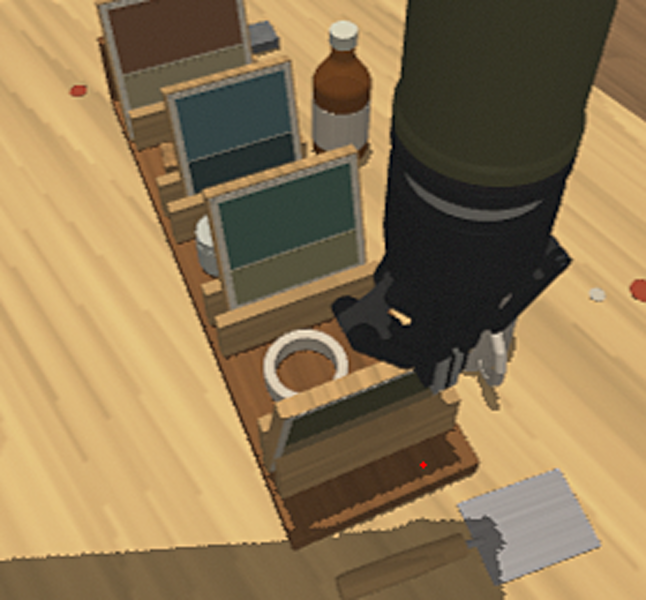

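Board 2 stays fully leaning at about (285,230), and the tape and tin are untouched. The tip's target point (423,465) is clear in front of board 1. I'll go down and push.

```bash
python3 -m crank '[[-1,0,-20,0,0,0,0],[-2,0,-40,0,0,0,0],[-4,0,-60,0,0,0,0],[-6,0,-80,0,0,0,0],[-6,0,-98,0,0,0,0]]'
python3 -m crank '[[1,6,0,0,0,0,0],[3,12,0,0,0,0,0],[4,18,0,0,0,0,0],[5,24,0,0,0,0,0],[7,30,0,0,0,0,0]]'
python3 -m crank '[[1,5,0,0,0,0,0],[2,10,0,0,0,0,0],[3,15,0,0,0,0,0],[4,20,0,0,0,0,0],[5,25,0,0,0,0,0]]'
python3 -m crank '[[1,4,0,0,0,0,0],[2,8,0,0,0,0,0],[3,12,0,0,0,0,0],[3,16,0,0,0,0,0],[4,20,0,0,0,0,0]]'
python3 -m crank '[[0,2,0,0,0,0,0],[1,4,0,0,0,0,0],[1,6,0,0,0,0,0],[2,8,0,0,0,0,0],[2,8,0,0,0,0,0]]'
```

```text
t: 6.98
eef_pos: [452.9, -285.0, 149.2]
orientation: [-3.141, -0.001, 1.355]
ft_force: [0.7, 0.0, 0.6]
opening: 0.1
grip_force: 0.0
t: 7.4
eef_pos: [461.7, -254.3, 151.6]
orientation: [3.139, -0.0, 1.356]
ft_force: [-0.3, -0.8, 0.9]
opening: 0.3
grip_force: 0.4
t: 7.82
eef_pos: [465.9, -229.3, 150.4]
orientation: [3.141, -0.0, 1.356]
ft_force: [-0.9, -0.0, 0.3]
opening: -0.1
grip_force: 0.0
t: 8.23
eef_pos: [469.7, -209.9, 150.4]
orientation: [3.141, 0.0, 1.355]
ft_force: [-0.0, -0.6, 1.2]
opening: -0.1
grip_force: 0.4
t: 8.65
eef_pos: [471.9, -201.3, 150.3]
orientation: [-3.141, -0.0, 1.356]
ft_force: [-0.2, -0.1, 0.4]
opening: -0.1
grip_force: 0.0
```

```bash
python3 -m crank '[[0,1,0,0,0,0,0],[0,2,0,0,0,0,0],[1,3,0,0,0,0,0],[1,4,0,0,0,0,0],[1,4,0,0,0,0,0]]'; python3 -m crank '[[0,1,0,0,0,0,0],[0,2,0,0,0,0,0],[1,3,0,0,0,0,0],[1,3,0,0,0,0,0]]'
```

```text
t: 9.07
eef_pos: [472.9, -197.6, 150.3]
orientation: [3.141, -0.0, 1.356]
ft_force: [-0.7, -0.0, 0.9]
opening: 0.3
grip_force: 0.1
t: 9.4
eef_pos: [473.1, -195.3, 150.3]
orientation: [-3.14, 0.001, 1.356]
ft_force: [-2.2, -0.8, 1.2]
opening: 0.2
grip_force: 1.1
```

```bash
python3 -m crank '[[0,1,0,0,0,0,0],[0,2,0,0,0,0,0],[1,3,0,0,0,0,0],[1,3,0,0,0,0,0]]'
```

```text
t: 9.73
eef_pos: [473.3, -194.6, 150.2]
orientation: [-3.14, 0.004, 1.354]
ft_force: [-3.2, -6.1, 1.0]
opening: -0.2
grip_force: 3.8
```

The force rose to about 7 N and motion stopped, the same as for board 2. I'll retreat and rise clear.

```bash
python3 -m crank '[[-1,-4,0,0,0,0,0],[-3,-14,0,0,0,0,0],[-6,-28,0,0,0,0,0],[-9,-42,0,0,0,0,0],[-12,-56,0,0,0,0,0]]'
python3 -m crank '[[0,0,25,0,0,0,0],[0,0,50,0,0,0,0],[0,0,75,0,0,0,0],[0,0,100,0,0,0,0],[0,0,125,0,0,0,0]]'
python3 -m crank '[[-5,-30,0,0,0,0,0],[-10,-60,0,0,0,0,0],[-15,-90,0,0,0,0,0],[-20,-120,0,0,0,0,0],[-20,-120,0,0,0,0,0]]'
python3 - <<'E'
from h import *
d=viewer.get_image("top")
cv2.imwrite("pics/t4.png",cv2.resize(d["pixels"][:,:,::-1][150:300,175:475],(790,395),interpolation=cv2.INTER_CUBIC))
d=viewer.get_image("side")
cv2.imwrite("pics/s4.png",cv2.resize(d["pixels"][:,:,::-1][110:390,180:460],(600,600),interpolation=cv2.INTER_CUBIC))
E
```

```text
t: 10.15
eef_pos: [463.3, -248.2, 150.5]
orientation: [3.14, -0.001, 1.357]
ft_force: [0.4, 0.3, -0.0]
opening: -0.3
grip_force: 0.0
t: 10.57
eef_pos: [463.1, -247.7, 276.7]
orientation: [3.14, -0.001, 1.356]
ft_force: [0.4, -0.4, 0.1]
opening: -0.0
grip_force: 0.0
t: 10.98
eef_pos: [439.9, -374.3, 275.8]
orientation: [3.141, 0.005, 1.348]
ft_force: [-1.4, 0.6, -0.4]
opening: -0.1
grip_force: 0.0
```

View pics/t4.png

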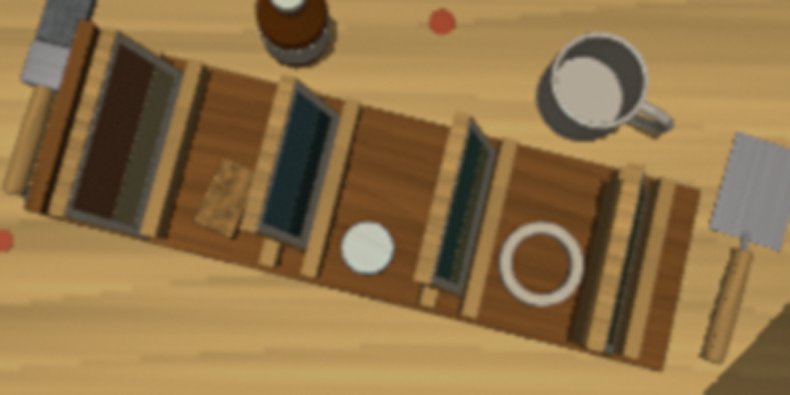

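View pics/s4.png

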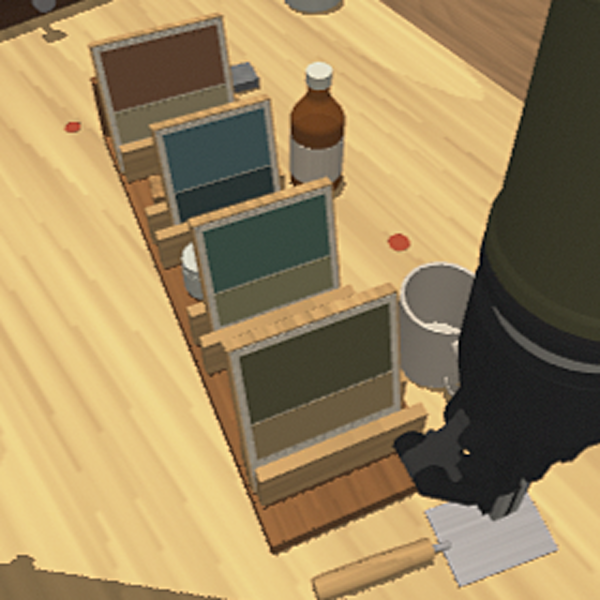

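Both boards now show paint, with top edges at about (632,168)-(598,350) and (462,115)-(425,282) in the top crop; nothing else looks moved. A quick check on how far they lean:

```bash
python3 - <<'E'
from h import *
d=viewer.get_image("top")
f=lambda x,y,z: ray(d,(175+x/2.633,150+y/2.633),z)
ey=np.array([.215,.977]); o=np.array([519.1,-15.3])
for n,z,p,q in [("b1",174,(632,168),(598,350)),("b2",165,(462,115),(425,282)),("b3",165,(287,78),(250,232)),("b4",168,(108,32),(65,217))]:
    print(n,[((v[:2]-o)@ey) for v in ((f(*p,z)+f(*q,z))/2,)])
E
```

```text
b1 [np.float64(-162.6047893014987)]
b2 [np.float64(-31.02139324152274)]
b3 [np.float64(102.76851299082674)]
b4 [np.float64(238.7334260445561)]
```

The tops sit 35–40 mm past their groove centres on all four boards, so the two I moved match the two I left alone at full lean.

```bash
python3 -c "
from bench import arm
print(arm.sign_off())"
```

```text
the job is handed in; nothing more can be done
None
```

The two boards nearest the open end were tipped over, so all four now lean fully towards the end board with their paint showing; nothing else on the rack or table appeared moved, and the job was handed in after about 11 s of robot time.

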